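Stack the vial tray on its tote and fit the swab

ROBOT

A 6-joint arm with a two-finger parallel gripper is mounted at the origin on the work surface. World frame = base frame: x ahead of the robot, y to its left, z up, the work surface at z = 0. Lengths are in m, angles in rad, forces in N, time in s.
With the tool pointing down it reaches from about 0.3 to 0.95 m from the base axis. Payload 3.1 kg.
Tool frame: the origin (TCP) lies at the very end of the fingers, on their centre line; the grasp point (between the pads) lies 19 mm behind it; z points along the fingers, y is the line along which they close (so a half turn about z gives the same grasp; the last joint's range is limited). The gripper opens to 85 mm and grips with 20 to 120 N. Pads are 22 mm wide; open, the fingers measure 114 mm over their backs; the gripper's body (76 mm by 85 mm) begins 54 mm behind the grasp point. The pads swing forward as they close: fully open they stand 13 mm farther back than shut.
Start: joints at [-1.373, 0.308, 1.634, -0, 1.2, -0.07], TCP at [0.165, -0.603, 0.231] pointing down, gripper open.
Joint ranges: [-3.06, 3.06], [-0.79, 1.96], [0.05, 2.63], [-1.19, 4.34], [0.05, 2.64], [-2.94, 2.94]. Speed limits (rad/s): [2.79, 2.79, 3.14, 3.14, 3.14, 3.14].

INTERFACE

Orientations are given as a 3x3 rotation matrix whose columns are the frame's x, y, z axes.
In Python, from bench import bot gives the robot as it stands.
- The arm moves only by the tool move_arm, never from a script. Its argument "rows" is a list of rows, each a list of 2 entries, a list of its own where there are three numbers: the shift along the world's x, y, z in m, then the turn about the world's z in degrees. In form: [[[x, y, z], twist], ...]. A call has 1 to 12 rows; each row shifts and turns the commanded pose from where the row before left it; what a row does not reach is not made up. A row lasts 1/10 s, in which the tool goes at most 50 mm and 8.59 degrees, less where a joint would pass 70% of its speed; a pose out of reach is approached as far as the arm can. A call is refused whole if a number of a shift passes 0.05 or a number of a turn 8.59, either way. A call with a gripper value outside its range is refused whole. "hand" is the finger opening in m, from 0 to 0.0854, set as the call begins (left out, the last holds). The fingers move at their own pace and stop on an object; "grip_force" is the grip in N (left out, the last holds). Time passes only in rows, so rows that do not move let the fingers close. It gives the time, the measured TCP pose, the force and the opening at its end, in the units of the state.
- bot.sense(): the state, without advancing time (a new reading comes with each control period).
- bot.snapshot(name): name is "side" or "top" or "wrist"; returns a dict with "pixels" (420x560x3 uint8, red, green, blue), "K" (3x3 intrinsics, pixels), "R" (3x3) and "t" (3): a world point X has camera coordinates R X + t. Camera axes: x right, y down, z forward; pixel columns grow to the right and rows downward; lengths in m; the calibration is good to about 2 mm. A picture is of the moment at which its call begins. There is no depth.
- bot.finish_job(): hands the job in, once; it reports no verdict.
The state is a dict: "time": time; "qpos": joint angles; "dq": joint speeds; "joint_torque": joint torques, N m; "tool_pos": TCP position; "tool_rot": TCP orientation; "wrist_force": force on the tool from outside, world axes, zero at the start; "moment": the same for the moment, N m; "gripper_width": opening from 0.0 (shut) to 1.0 (fully open).
Only numpy, scipy, OpenCV 4.12 (cv2) and the standard library are available. Lean on these libraries where they do the work, as an engineer would, in place of code of your own. Each camera call takes 0.05 s, during which the arm holds its last target. There are 200 camera calls.

TASK

Take the white vial tray off the sloped stand by its blue handle and stack it gently, level and either way round, on the blue tote, so that it sits fully down on the rim inside all four yellow corner brackets, and let go of it. Then take the swab with the blue grip from the swab stand and push it down into the tray's one open vial until its collar rests on the vial's mouth. Leave the tote inside its yellow tape frame, and leave the white swabs and the amber jar as they stand.

Things in the scene. Friction and masses are not known exactly. Their poses are not given: they have to be found in the camera images.
- tray: White open tray 168 (x) x 128 (y) x 40 mm high, walls 4 mm, about 0.45 kg. Origin: centre of its underside; z up out of the tray, x along the blue handle. Four amber vials 27 mm wide are fixed in it at x = +-48, y = +-40 mm: the one at (+48, +40) is open, three have white caps, tops 68 mm over the underside. It starts on the sloped stand, pitched 30 degrees, its -x edge low and near the robot.
- tray_handle (a point): Centre of the tray's blue handle bar, 95 mm over the tray's underside; axes as the tray's. The bar is 100 (x) x 12 (y) x 20 mm high, free underneath, on two posts 10 mm long in x at x = +-45 mm. Pinch its 12 mm, along the tray's y; on the stand the tray's z axis leans 30 degrees back towards the robot.
- vial_mouth (a point): Centre of the rim of the open amber vial in the tray, 64 mm over the tray's underside; axes as the tray's. Round opening 14 mm wide, vial neck 21 mm wide outside, 57 mm deep.
- tote: Lower blue tote 168 (x) x 128 (y) x 60 mm high, walls 8 mm, loose, about 0.9 kg, with jars below its rim. Origin: centre of its underside, z up. On each corner a yellow L bracket (legs 28 mm long, 5 mm thick) rises 12 mm straight above the rim, then flares outward to 22 mm over the rim. Straight inner faces are 173 x 133 mm apart: the tray has 2.5 mm to each side.
- tote_rim (a point): Centre of the tote's rim plane, 60 mm over its underside; axes as the tote's. Here the tray's underside must come to rest.
- tape: Yellow tape frame on the table, 262 (x) x 222 (y) mm outside, tape 12 mm wide, flat. Origin: its centre on the table. The tote stands in its middle at the start; frame and sloped stand may stand on either side of the table.
- rack: Fixed sloped stand of aluminium with dark feet. Origin on the table under the middle of its slope. The plate, 190 x 136 mm, falls at 30 degrees towards the stand's -x (the robot's side); the middle of its upper face is 75 mm over the table. A lip 18 mm high at its low edge holds the tray.
- swab_stand: Fixed grey block 56 (x) x 150 (y) x 65 mm high with three 14 mm holes 60 mm deep, in a row along y at -50, 0 and +50 mm. Origin: centre of its underside.
- swab_blue: Swab with a blue grip, standing in one hole of the swab stand (which of the three varies). Origin at its lower tip, z up along it. Round stick 5 mm with an 8 mm wide rounded head at the tip; round collar 20 mm wide from 50 to 54 mm; square grip 12 x 12 mm from 54 to 104 mm, its faces along its x and y. About 18 g. Its collar rests on the block's top.
- swab_blue_collar (a point): Centre of the underside of the blue swab's collar, 50 mm above its tip.
- swab_white_a: White-gripped swab of the same size in the same stand; leave it. Origin at its lower tip.
- swab_white_b: Another white-gripped swab of the same size in the same stand; leave it. Origin at its lower tip.
- amber_jar: Loose amber jar with red cap, 48 mm wide, 75 mm high; leave it. Origin: centre of its underside.
Not all that is in view belongs to the job. Leave any red look-alike of the tote alone. Several things have the shape of the swab_blue; the one meant has the colours described above.

How it is judged:
By the outcome, as a careful person would: the job done as asked, in the order asked, and still so for the second after the job is handed in, with the robot touching nothing.
It also fails if it takes over 69 s, if anything falls off the work surface, if the arm or the gripper's body presses on something with over 40 N, if the wrist force passes 120 N, or if a joint passes its speed limit or range.

## Working session

There is one attempt and no reset: what is moved stays moved. The work goes in short steps, Python scripts to look and compute and a tool call to move; the robot and the scene stay as the last step left them, time stands still between calls to the robot, and variables do not carry over. Pictures are saved under pics/ and viewed, on a budget of 10 in all, crops included, one or two more only if the job needs it, and the job is handed in when it is done.

Besides the shell and the picture viewer there is one more tool, called after "Emit:" as name(argument=value, ...) on one line, values as JSON. move_arm: Moves the arm, as the interface text tells. Its arguments: {"type":"object","properties":{"rows":{"type":"array","items":{"type":"array"}},"hand":{"type":"number"},"grip_force":{"type":"number"}},"required":["rows"]}

```bash
ls; mkdir -p pics; cat > h.py <<'E'
import numpy as np, cv2
from bench import bot
def snap(n, f=None):
    s=bot.snapshot(n); 
    if f: cv2.imwrite('pics/'+f+'.png', s['pixels'][:,:,::-1])
    return s
def ray(s,uv):
    d=s['R'].T@np.linalg.inv(s['K'])@np.array([uv[0],uv[1],1.]); return -s['R'].T@s['t'], d/np.linalg.norm(d)
def onz(s,uv,z):
    o,d=ray(s,uv); return o+d*(z-o[2])/d[2]
def proj(s,X):
    p=s['K']@(s['R']@np.array(X,float)+s['t']); return p[:2]/p[2]
def tri(s1,u1,s2,u2):
    o,d=ray(s1,u1);p,e=ray(s2,u2)
    A=np.stack([d,-e],1); k=np.linalg.lstsq(A,p-o,rcond=None)[0]
    a=o+d*k[0]; b=p+e*k[1]; return (a+b)/2, np.linalg.norm(a-b)
E
python3 - <<'E'
from h import *
t=snap('top');s=snap('side')
im=np.hstack([t['pixels'],s['pixels']])[:,:,::-1]
cv2.imwrite('pics/t.png',t['pixels'][:,:,::-1]);cv2.imwrite('pics/s.png',s['pixels'][:,:,::-1])
for c in (t,s): print(-c['R'].T@c['t'], c['R'][2], c['K'][0,0])
x=bot.sense();print(x['time'],x['tool_pos'],x['tool_rot'],x['gripper_width'],x['wrist_force'])
E
```

```text
pics
[ 0.27521156 -0.02869241  1.08357731] [ 0.14028646  0.00722756 -0.99008458] 402.1589519503841
[0.20552222 0.93673592 0.76689753] [ 0.17268162 -0.81209794 -0.55738496] 490.30614425604085
0.1 [ 0.16519043 -0.60196594  0.23014639] [[ 9.64357165e-01  2.64603597e-01 -4.41669623e-04]
 [ 2.64603932e-01 -9.64354853e-01  2.11582485e-03]
 [ 1.33928621e-04 -2.15727837e-03 -9.99997664e-01]] 1.000557954339578 [ 0.60330577 -0.48144752 -0.47317483]
```

View pics/t.png

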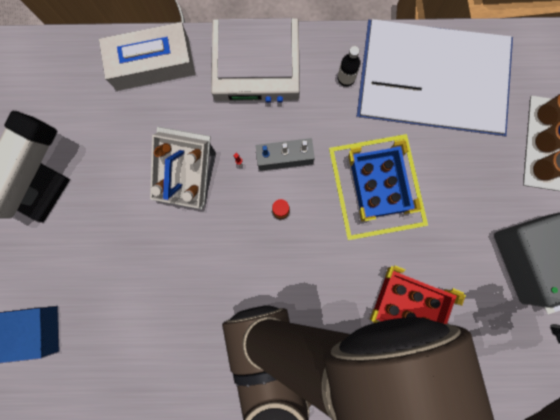

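View pics/s.png

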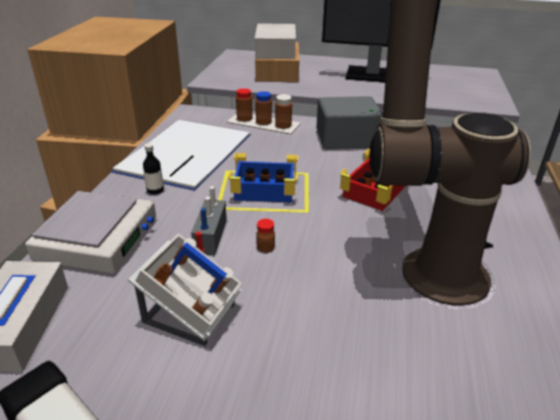

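The top view shows the tray with its blue handle at (173,175), the swab stand at (285,153) with a blue swab at about (265,150) and two white ones, the tote in its tape at (380,185), the jar at (280,209), a red look-alike tote at (412,300) and a small red object at (238,159). In the side view the handle is at (203,268) and the tote at (265,180).

```bash
cat > m.py <<'E'
from h import *
t=snap('top');s=snap('side')
def hsv(c): return cv2.cvtColor(c['pixels'],cv2.COLOR_RGB2HSV)
def blobs(c,lo,hi,box,amin=8):
    m=cv2.inRange(hsv(c),np.array(lo),np.array(hi)); k=np.zeros_like(m); x0,y0,x1,y1=box; k[y0:y1,x0:x1]=m[y0:y1,x0:x1]
    cs,_=cv2.findContours(k,cv2.RETR_EXTERNAL,cv2.CHAIN_APPROX_NONE)
    return sorted([q for q in cs if cv2.contourArea(q)>=amin],key=lambda q:-cv2.contourArea(q))
B=((105,120,40),(130,255,255)); Y=((22,120,100),(35,255,255))
for c,n,bx in((t,'top',[(140,120,215,215),(250,135,320,175)]),(s,'side',[(170,235,240,295),(190,180,225,240)])):
    for b in bx:
        for q in blobs(c,*B,b,3): print(n,b,cv2.contourArea(q),cv2.minAreaRect(q))
q=blobs(t,*Y,(320,120,440,250),100)
for a in q[:2]:
    r=cv2.minAreaRect(a);bx=cv2.boxPoints(r);P=np.array([onz(t,p,0)[:2] for p in bx]);print('tape',P.round(4).tolist(),P.mean(0),np.linalg.norm(P-np.roll(P,1,0),axis=1))
    h=cv2.convexHull(a);print(cv2.approxPolyDP(h,4,True)[:,0].tolist())
q=blobs(t,*B,(335,140,425,230),100)[0]; print('tote blue',cv2.minAreaRect(q))
a=cv2.resize(t['pixels'][115:245,140:330],None,fx=4,fy=4,interpolation=3)[:,:,::-1]
b=cv2.resize(s['pixels'][150:350,120:320],None,fx=3,fy=3,interpolation=3)[:,:,::-1]
cv2.imwrite('pics/ct.png',a);cv2.imwrite('pics/cs.png',b)
E
python3 m.py
```

```text
top (140, 120, 215, 215) 307.0 ((172.3258514404297, 174.46034240722656), (16.794498443603516, 47.975894927978516), 3.3664605617523193)
top (250, 135, 320, 175) 36.5 ((265.5, 151.0), (10.0, 5.0), 90.0)
side (170, 235, 240, 295) 550.5 ((198.8461456298828, 268.2307434082031), (51.03241729736328, 28.28971290588379), 33.6900634765625)
side (190, 180, 225, 240) 60.5 ((204.0, 218.0), (20.0, 6.0), 90.0)
tape [[0.6114, -0.1407], [0.6556, -0.3628], [0.3937, -0.4007], [0.352, -0.1857]] [ 0.5031523  -0.27244895] [0.26326217 0.22647256 0.26459674 0.21899072]
[[406, 135], [426, 224], [349, 238], [330, 148]]
tote blue ((381.5192565917969, 182.09616088867188), (65.89502716064453, 53.1474723815918), 78.69007110595703)
```

View pics/ct.png

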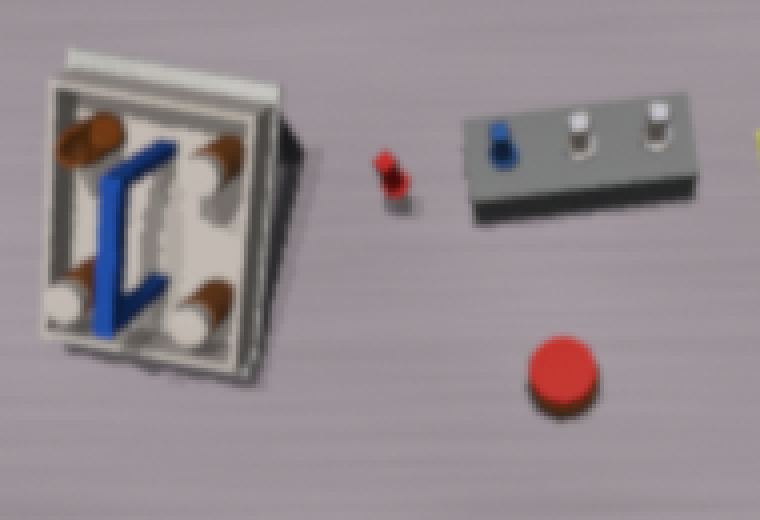

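View pics/cs.png

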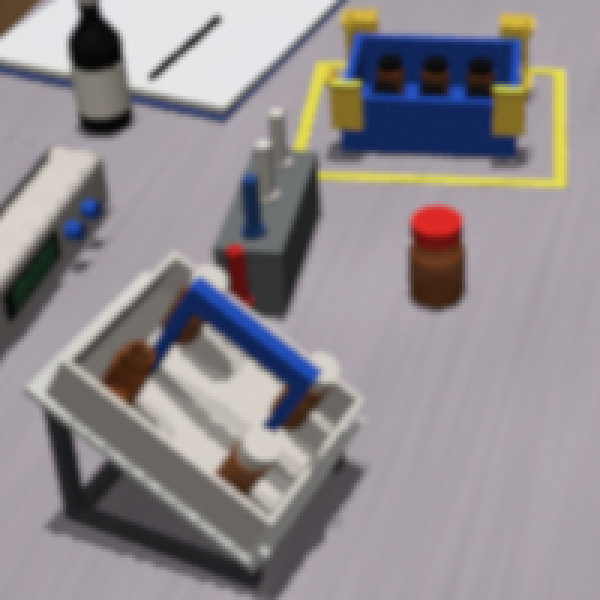

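```bash
cat > m2.py <<'E'
from h import *
t=snap('top');s=snap('side')
T=lambda x,y:(140+x/4-.4,115+y/4-.4); S=lambda x,y:(120+x/3-.33,150+y/3-.33)
for n,a,b in(('hi',T(114,178),S(199,284)),('lo',T(104,333),S(311,378)),('bluegriptop',T(500,128),S(250,177)),('redtop',T(384,158),S(236,248)),
  ('openvial',T(85,142),S(130,358)),('jar',T(563,370),S(437,221))):
    X,e=tri(t,a,s,b);print(n,X.round(4),round(e,4))
# tray rim corners via top with side
for n,a,b in(('rimHiL',T(47,78),S(62,362)),('rimHiR',T(275,105),S(178,256)),('rimLoL',T(42,338),S(270,525)),('rimLoR',T(240,372),S(358,398))):
    X,e=tri(t,a,s,b);print(n,X.round(4),round(e,4))
P=[onz(t,p,0)[:2] for p in [(406,135),(426,224),(349,238),(330,148)]];P=np.array(P);c=P.mean(0)
d=P[0]+P[1]-P[2]-P[3];print('tape',c,np.degrees(np.arctan2(d[1],d[0])))
print('block top corners',[onz(t,T(*p),.065)[:2].round(4).tolist() for p in((463,120),(688,93),(696,174),(474,202))])
print('jar',onz(t,T(563,370),.075))
E
python3 m2.py
```

```text
hi [0.5302 0.2489 0.186 ] 0.0029
lo [0.4504 0.2673 0.1377] 0.0009
bluegriptop [0.5785 0.0307 0.1182] 0.0028
redtop [0.5644 0.1045 0.1042] 0.0027
openvial [0.5669 0.281  0.1432] 0.0008
jar [ 0.4344 -0.006   0.073 ] 0.0003
rimHiL [0.6036 0.3024 0.1512] 0.0014
rimHiR [0.5854 0.1658 0.1391] 0.0082
rimLoL [0.4611 0.3296 0.0665] 0.0017
rimLoR [0.439  0.2021 0.0646] 0.0041
tape [ 0.50286288 -0.27170855] -80.52538087129123
block top corners [[0.6025, 0.0585], [0.6189, -0.0893], [0.5641, -0.0935], [0.5471, 0.0513]]
jar [ 0.43419842 -0.00601368  0.075     ]
```

Candidates for the swab: a blue grip at top (265,150), two white grips in the stand at (285,148) and (304,145), and a red one at (236,155) standing by itself. The enlarged crop confirms that the blue one in the stand's leftmost hole (+y) fits the description. The tray is pitched with yaw about -11°, and the tote has yaw about +9.5°. I'm moving above the handle now.

Emit:
move_arm(rows=[[[0.01,0.03,0.035],-3],[[0.017,0.035,0.03],-3],[[0.017,0.038,0.03],-3],[[0.017,0.04,0.025],-3],[[0.018,0.046,0],-3],[[0.018,0.046,0],-3],[[0.018,0.046,0],-3],[[0.018,0.046,0],-3],[[0.018,0.046,0],-2],[[0.018,0.046,0],0],[[0.018,0.046,0],0],[[0.018,0.046,0],0]], hand=0.05, grip_force=20)

```text
time: 1.5
tool_pos: [0.3701, -0.0909, 0.3509]
tool_rot: [[0.983, -0.185, 0.002], [-0.185, -0.983, -0.001], [0.002, 0.0, -1.0]]
wrist_force: [0.8, 0.0, 0.3]
gripper_width: 0.585
```

Emit:
move_arm(rows=[[[0.018,0.046,0],0],[[0.018,0.046,0],0],[[0.018,0.046,0],0],[[0.018,0.046,0],0],[[0.018,0.046,0],0],[[0.018,0.046,0],0],[[0.01,0.03,0],0],[[0.005,0.015,0],0],[[0,0,0],0],[[0,0,0],0]])

```text
time: 2.5
tool_pos: [0.4925, 0.2272, 0.3502]
tool_rot: [[0.983, -0.185, -0.001], [-0.185, -0.983, -0.001], [-0.001, 0.002, -1.0]]
wrist_force: [-0.5, -0.6, -0.2]
gripper_width: 0.584
```

```bash
python3 - <<'E'
from h import *
x=bot.sense();print(x['time'],x['tool_pos'],x['tool_rot'].round(3).tolist(),x['gripper_width'],x['qpos'])
w=snap('wrist','w1');c=-w['R'].T@w['t'];print(c,w['R'].round(3).tolist(),w['K'][0,0])
E
```

```text
2.5 [0.49250641 0.22724947 0.35019584] [[0.983, -0.185, -0.001], [-0.185, -0.983, -0.001], [-0.001, 0.002, -1.0]] 0.5837595147764024 [ 3.52611095e-01  6.03396546e-02  1.68588402e+00 -1.02096883e-03
  1.39663137e+00  2.10956375e+00]
[0.56166436 0.21481188 0.49238423] [[-0.184, -0.983, 0.002], [-0.945, 0.177, 0.273], [-0.269, 0.049, -0.962]] 337.4511642945545
```

View pics/w1.png

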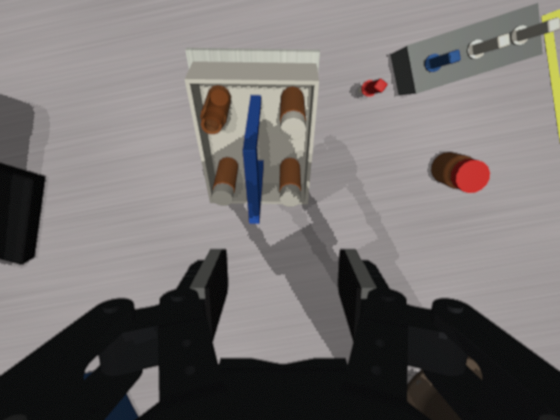

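```bash
cat > m3.py <<'E'
from h import *
from scipy.optimize import least_squares
w=snap('wrist')
for X in([.5302,.2489,.186],[.4504,.2673,.1377]): print(proj(w,X))
m=cv2.inRange(cv2.cvtColor(w['pixels'],cv2.COLOR_RGB2HSV),(105,120,40),(130,255,255))
for r in range(90,230,8):
    c=np.where(m[r,220:290])[0]
    if len(c): print(r,c.min()+220,c.max()+220, w['pixels'][r,c.min()+222].tolist(),w['pixels'][r,c.max()+218].tolist())
cv2.imwrite('pics/w1c.png',cv2.resize(w['pixels'][40:240,170:340],None,fx=3.5,fy=3,interpolation=3)[:,:,::-1])
E
python3 m3.py
```

```text
[250.95551373 151.91769289]
[253.71731277 220.80294166]
98 251 259 [29, 60, 121] [29, 60, 120]
106 249 259 [30, 60, 121] [31, 61, 122]
114 248 258 [29, 60, 121] [29, 60, 121]
122 247 257 [31, 61, 121] [30, 61, 121]
130 246 257 [29, 60, 121] [30, 61, 121]
138 245 256 [26, 51, 102] [21, 44, 87]
146 244 255 [22, 46, 92] [23, 46, 91]
154 243 255 [25, 52, 105] [25, 52, 104]
162 244 262 [26, 52, 105] [19, 40, 81]
170 245 261 [27, 53, 105] [18, 39, 78]
178 245 261 [25, 53, 104] [18, 38, 76]
186 246 260 [22, 45, 88] [14, 31, 63]
194 247 260 [21, 45, 88] [15, 33, 67]
202 248 259 [23, 47, 91] [20, 41, 81]
210 248 258 [25, 52, 104] [21, 45, 88]
218 249 258 [34, 70, 139] [38, 76, 150]
```

View pics/w1c.png

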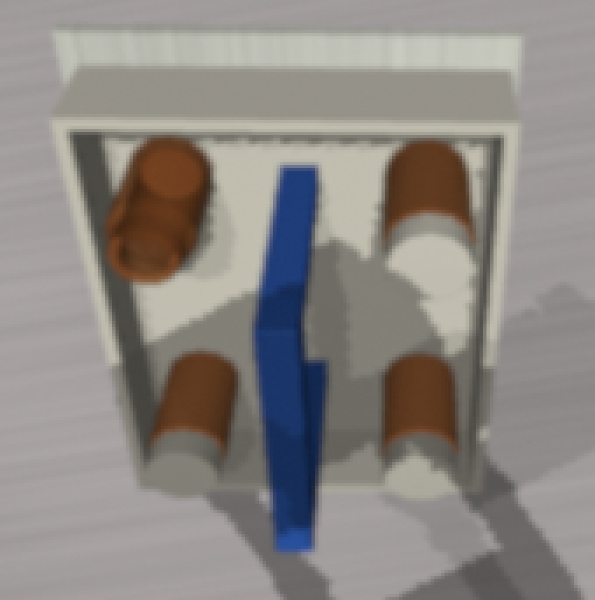

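```bash
python3 - <<'E'
from h import *
w=snap('wrist');t=snap('top');s=snap('side')
c=lambda x,y:(170+x/3.5-.4,40+y/3-.4)
T=lambda x,y:(140+x/4-.4,115+y/4-.4); S=lambda x,y:(120+x/3-.33,150+y/3-.33)
def multi(*v):
    A=0;b=0
    for q,u in v:
        o,d=ray(q,u);M=np.eye(3)-np.outer(d,d);A=A+M;b=b+M@o
    X=np.linalg.solve(A,b);return X,[(proj(q,X)-u).round(1).tolist() for q,u in v]
hi,e=multi((t,T(114,178)),(s,S(199,284)),(w,c(280,328)));print(hi,e)
lo,e=multi((t,T(104,333)),(s,S(311,378)),(w,c(294,550)));print(lo,e)
d=hi-lo;L=np.linalg.norm(d);yaw=np.arctan2(d[1],d[0]);print(L,np.degrees(yaw),np.degrees(np.arcsin(d[2]/L)))
z=np.array([-.5*np.cos(yaw),-.5*np.sin(yaw),.866]);C=(hi+lo)/2-.01*z;print('bar centre',C,'rack',C-z*.095)
E
```

```text
[0.53131395 0.24902481 0.18520537] [[0.2, 0.2], [-1.3, 0.1], [0.9, 1.8]]
[0.44960876 0.26759707 0.13871544] [[-0.3, 0.0], [0.5, -0.2], [-0.1, -1.0]]
0.0958226502205745 -12.806201013103726 29.023375584056815
bar centre [0.49533698 0.25720267 0.1533004 ] rack [0.54165544 0.2466741  0.0710304 ]
```

Emit:
move_arm(rows=[[[0.001,0.01,-0.03],-1],[[0.001,0.01,-0.04],-0.5],[[0.001,0.01,-0.04],0],[[0,0,-0.04],0],[[0,0,-0.03],0],[[0,0,-0.02],0],[[0,0,-0.016],0],[[0,0,0],0]])

```text
time: 3.55
tool_pos: [0.4938, 0.2565, 0.1319]
tool_rot: [[0.977, -0.212, -0.005], [-0.212, -0.977, -0.002], [-0.005, 0.003, -1.0]]
wrist_force: [-0.1, 0.2, -0.0]
gripper_width: 0.588
```

Emit:
move_arm(rows=[[[0,0,0],0],[[0,0,0],0],[[0,0,0],0],[[0,0,0],0],[[0,0,0],0],[[0,0,0],0],[[0,0,0],0],[[0,0,0],0]], hand=0, grip_force=25)

```text
time: 4.35
tool_pos: [0.4964, 0.2583, 0.1356]
tool_rot: [[0.978, -0.211, 0.001], [-0.211, -0.978, 0.0], [0.001, -0.001, -1.0]]
wrist_force: [-2.8, -1.8, 5.8]
gripper_width: 0.137
```

Emit:
move_arm(rows=[[[0,0,0.005],0],[[0,0,0.01],0],[[0,0,0.02],0],[[0,0,0.03],0],[[0,0,0.03],0],[[0,0,0.02],0],[[0,0,0.01],0],[[0,0,0],0],[[0,0,0],0],[[0,0,0],0]])

```text
time: 5.35
tool_pos: [0.4945, 0.2576, 0.2572]
tool_rot: [[0.978, -0.211, -0.004], [-0.211, -0.978, -0.002], [-0.003, 0.002, -1.0]]
wrist_force: [-0.5, 0.1, -5.3]
gripper_width: 0.134
```

```bash
python3 - <<'E'
from h import *
x=bot.sense();print(x['time'],x['tool_pos'],x['wrist_force'],x['moment'],x['gripper_width'])
s=snap('side');w=snap('wrist')
a=cv2.resize(s['pixels'][150:350,90:290],None,fx=2,fy=2)
cv2.imwrite('pics/l1.png',np.hstack([a,cv2.resize(w['pixels'],(400,300))[:,:] if 0 else cv2.copyMakeBorder(cv2.resize(w['pixels'],(400,300)),0,100,0,0,0)])[:,:,::-1])
E
```

```text
5.35 [0.49450471 0.2576299  0.25723493] [-0.48778167  0.13504505 -5.34252   ] [-0.04795554  0.1517562   0.04314134] 0.1338870146910815
```

View pics/l1.png

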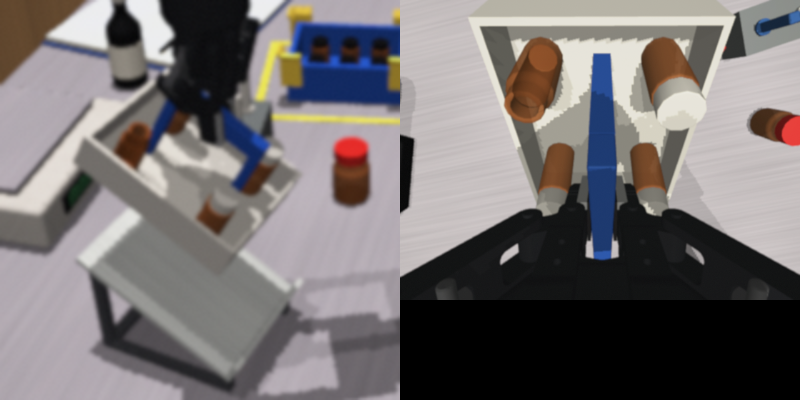

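The tray hangs from the bar, still pitched about 25-30° (side crop at about (190,180)). The tool stays vertical, so the tray has to turn within the grip. I'll lower the grip to 20 N and use an abrupt stop after a -x move to help it swing level.

Emit:
move_arm(rows=[[[-0.01,-0.01,0],2],[[-0.02,-0.02,0],2],[[-0.03,-0.028,0],2],[[-0.035,-0.035,0],3],[[-0.035,-0.035,0],3],[[-0.035,-0.03,0],0],[[0,0,0],0],[[0,0,0],0],[[0,0,0],0]], grip_force=20)

```text
time: 6.35
tool_pos: [0.3318, 0.1004, 0.2599]
tool_rot: [[1.0, -0.003, 0.002], [-0.003, -1.0, 0.001], [0.002, -0.001, -1.0]]
wrist_force: [1.1, -0.4, -4.8]
gripper_width: 0.139
```

```bash
python3 - <<'E'
from h import *
x=bot.sense();print(x['time'],x['tool_pos'],x['wrist_force'],x['moment'],x['gripper_width'])
s=snap('side');w=snap('wrist');t=snap('top')
a=cv2.resize(s['pixels'][150:350,180:380],None,fx=2,fy=2)
b=cv2.copyMakeBorder(cv2.resize(w['pixels'],(400,300)),0,100,0,0,0)
cv2.imwrite('pics/l2.png',np.hstack([a,b])[:,:,::-1])
E
```

```text
6.35 [0.33179934 0.10041852 0.2598725 ] [ 1.12544291 -0.43759987 -4.84825102] [ 0.01712814  0.17843227 -0.01756841] 0.1393393410620193
```

View pics/l2.png

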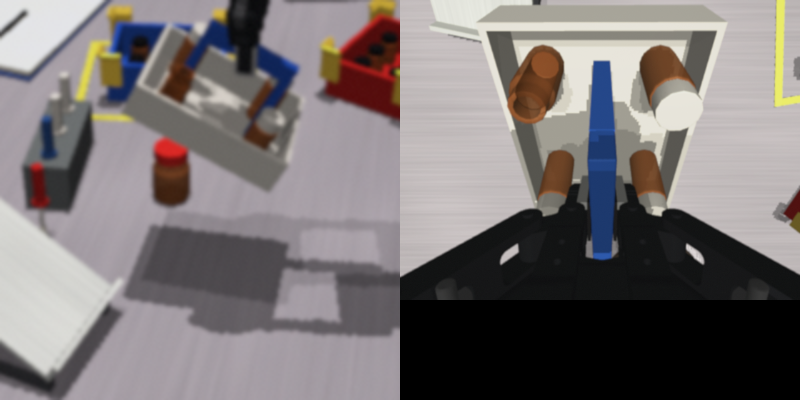

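Emit:
move_arm(rows=[[[0,0.01,-0.03],0],[[0,0,-0.045],0],[[0,0,-0.04],0],[[0,0,-0.02],0],[[0,0,-0.01],0],[[0,0,-0.005],0],[[0,0,-0.004],0],[[0,0,0],0]])

```text
time: 7.3
tool_pos: [0.332, 0.1105, 0.1061]
tool_rot: [[1.0, -0.003, 0.002], [-0.003, -1.0, 0.0], [0.002, -0.0, -1.0]]
wrist_force: [0.3, -0.3, -5.1]
gripper_width: 0.139
```

Emit:
move_arm(rows=[[[0.004,0,-0.002],0],[[0.006,0,-0.003],0],[[0.006,0,-0.003],0],[[0.006,0,-0.003],0],[[0.006,0,-0.003],0],[[0.006,0,-0.003],0]])

```text
time: 7.9
tool_pos: [0.368, 0.1104, 0.0895]
tool_rot: [[1.0, -0.003, 0.005], [-0.003, -1.0, 0.001], [0.005, -0.001, -1.0]]
wrist_force: [3.1, -0.9, 4.6]
gripper_width: 0.138
```

Emit:
move_arm(rows=[[[0.005,0,-0.003],0],[[0.005,0,-0.003],0],[[0.005,0,-0.003],0],[[0.004,0,-0.002],0],[[0.002,0,-0.002],0],[[0,0,0],0]])

```text
time: 8.5
tool_pos: [0.387, 0.1103, 0.0755]
tool_rot: [[1.0, -0.003, 0.002], [-0.003, -1.0, 0.0], [0.002, -0.0, -1.0]]
wrist_force: [4.6, -0.5, 4.0]
gripper_width: 0.136
```

```bash
python3 - <<'E'
from h import *
x=bot.sense();print(x['time'],x['tool_pos'],x['wrist_force'],x['moment'],x['gripper_width'])
s=snap('side')
cv2.imwrite('pics/l3.png',cv2.resize(s['pixels'][180:330,190:390],None,fx=3,fy=3,interpolation=3)[:,:,::-1])
E
```

```text
8.5 [0.38699651 0.11034119 0.07548319] [ 4.62174777 -0.4624971   4.00343069] [ 0.07771606 -0.55451962 -0.03387904] 0.13555443968134098
```

View pics/l3.png

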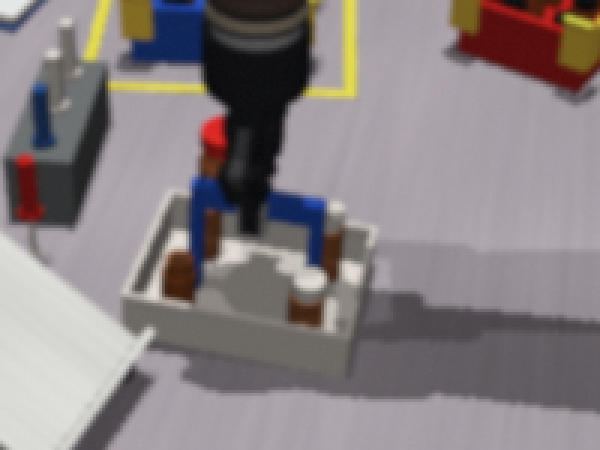

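The tray is nearly flat on the table (side crop, bottom edge about (130-355,310-370)). I'll press down slightly, release so it settles flat, and regrip it firmly while it is level.

Emit:
move_arm(rows=[[[0.001,0,-0.002],0],[[0,0,-0.001],0],[[0,0,0],0]])

```text
time: 8.85
tool_pos: [0.3892, 0.1104, 0.0735]
tool_rot: [[1.0, -0.002, 0.005], [-0.002, -1.0, 0.0], [0.005, -0.0, -1.0]]
wrist_force: [6.3, -0.2, 5.9]
gripper_width: 0.137
```

Emit:
move_arm(rows=[[[0,0,0],0],[[0,0,0],0],[[0,0,0],0],[[0,0,0],0]], hand=0.03)

```text
time: 9.25
tool_pos: [0.3851, 0.11, 0.0716]
tool_rot: [[1.0, -0.003, -0.003], [-0.003, -1.0, -0.0], [-0.003, 0.0, -1.0]]
wrist_force: [1.4, -0.4, 0.3]
gripper_width: 0.353
```

```bash
python3 - <<'E'
from h import *
x=bot.sense();print(x['time'],x['tool_pos'],x['wrist_force'],x['gripper_width'])
w=snap('wrist');t=snap('top')
b=cv2.resize(w['pixels'],(480,360))
a=cv2.resize(t['pixels'][130:250,180:260],None,fx=3,fy=3,interpolation=3)
cv2.imwrite('pics/l4.png',np.hstack([a,b])[:,:,::-1])
E
```

```text
9.25 [0.38510216 0.10998309 0.07157841] [ 1.3975973  -0.41797663  0.29287792] 0.3534245975895706
```

View pics/l4.png

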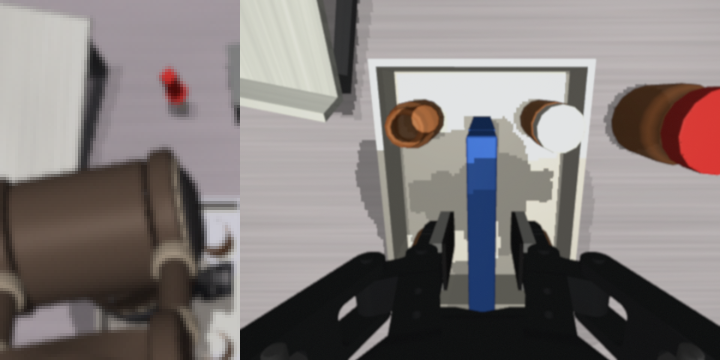

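```bash
python3 - <<'E'
from h import *
w=snap('wrist');k=7/6
f=lambda x,y:((x-240)*k,y*k)
for n,p,z in(('rimFL',f(369,60),.04),('rimFR',f(595,59),.04),('barfar',f(482,136),.105),('vial',f(413,124),.064)): print(n,onz(w,p,z).round(4))
g=cv2.cvtColor(w['pixels'],cv2.COLOR_RGB2HSV)
m=(g[:,:,1]<40)&(g[:,:,2]>170); print([ (c,np.where(m[:140,c])[0][:1].tolist()) for c in range(160,410,25)])
print([(r,np.where(m[r,100:330])[0][:1]+100,np.where(m[r,260:470])[0][-1:]+260) for r in range(80,180,15)])
E
```

```text
rimFL [0.4744 0.1735 0.04  ]
rimFR [0.4747 0.0466 0.04  ]
barfar [0.4408 0.1101 0.105 ]
vial [0.4412 0.1455 0.064 ]
[(160, [0]), (185, [0]), (210, [0]), (235, [0]), (260, [0]), (285, [0]), (310, [0]), (335, [0]), (360, [0]), (385, [0])]
[(80, array([100]), array([469])), (95, array([100]), array([469])), (110, array([100]), array([439])), (125, array([100]), array([427])), (140, array([105]), array([422])), (155, array([100]), array([424])), (170, array([100]), array([437]))]
```

The released tray lies flat at about (0.391, 0.110), and the wrist view agrees on its width and bar. Before regripping I'll take a quick close look at the tote with the empty hand, because the fit is only ±2.5 mm.

Emit:
move_arm(rows=[[[0,0,0.03],0],[[0,0,0.045],0],[[0,-0.01,0.048],0],[[0.005,-0.03,0.035],0],[[0.006,-0.04,0.025],1],[[0.007,-0.045,0.02],2],[[0.007,-0.045,0.015],2],[[0.007,-0.045,0],2],[[0.007,-0.045,0],2.5],[[0.007,-0.045,0],0],[[0.007,-0.04,0],0],[[0.005,-0.025,0],0]])

```text
time: 10.6
tool_pos: [0.4447, -0.2627, 0.2902]
tool_rot: [[0.987, 0.16, -0.0], [0.16, -0.987, -0.0], [-0.0, 0.0, -1.0]]
wrist_force: [-0.4, 0.9, 0.1]
gripper_width: 0.35
```

Emit:
move_arm(rows=[[[0.002,-0.01,0],0],[[0,0,0],0],[[0,0,0],0]])

```text
time: 10.9
tool_pos: [0.4465, -0.2686, 0.2901]
tool_rot: [[0.987, 0.163, -0.001], [0.163, -0.987, 0.002], [-0.001, -0.002, -1.0]]
wrist_force: [0.2, 0.1, -0.4]
gripper_width: 0.344
```

```bash
python3 - <<'E'
from h import *
x=bot.sense();print(x['time'],x['tool_pos'],x['tool_rot'][:,0])
w=snap('wrist','w2')
E
```

```text
10.9 [ 0.4465243  -0.26860134  0.29005553] [ 9.86673992e-01  1.62708349e-01 -6.52874851e-04]
```

View pics/w2.png

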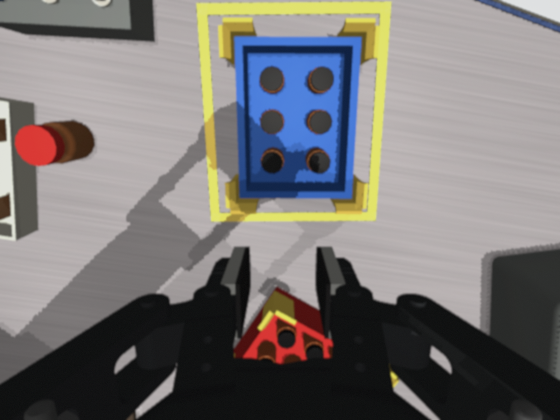

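```bash
cat > m4.py <<'E'
from h import *
w=snap('wrist')
g=cv2.cvtColor(w['pixels'],cv2.COLOR_RGB2HSV)
m=cv2.inRange(g,(105,120,40),(130,255,255))
L=[];R=[];U=[];D=[]
for r in range(75,165,6):
    c=np.where(m[r,200:400])[0]+200; L.append((c.min()-.0,r+.0)); R.append((c.max()+1.,r))
for c in range(268,330,5):
    r=np.where(m[20:215,c])[0]+20; U.append((c,r.min())); D.append((c,r.max()+1.))
def line(p,z):
    P=np.array([onz(w,q,z)[:2] for q in p]); v=cv2.fitLine(P.astype(np.float32),cv2.DIST_HUBER,0,1e-4,1e-4).ravel()
    return v
ls=[line(p,.06) for p in(L,R,U,D)]
for l in ls: print(l, np.degrees(np.arctan2(l[1],l[0])))
def X(a,b):
    k=np.linalg.solve(np.array([a[:2],-b[:2]]).T,b[2:]-a[2:]);return a[2:]+k[0]*a[:2]
C=np.array([X(ls[0],ls[2]),X(ls[1],ls[2]),X(ls[1],ls[3]),X(ls[0],ls[3])]);print(C,C.mean(0),np.linalg.norm(C-np.roll(C,1,0),axis=1))
d=C[0]+C[1]-C[2]-C[3];print(np.degrees(np.arctan2(d[1],d[0])))
# yellow tape outer
y=cv2.inRange(g,(22,150,120),(35,255,255));q=max(cv2.findContours(y[:230],0,1)[0],key=cv2.contourArea)
a=cv2.approxPolyDP(cv2.convexHull(q),6,True)[:,0];P=np.array([onz(w,p,0)[:2] for p in a]);print(a.tolist(),P.round(4).tolist(),P.mean(0))
E
python3 m4.py
```

```text
[ 0.9867861   0.16202816  0.4999387  -0.21057065] 9.324636
[ 0.9869163   0.16123356  0.52016    -0.33559865] 9.278503
[ 0.15679759 -0.9876308   0.58646214 -0.26160234] -80.97893
[ 0.1589347  -0.9872891   0.42313695 -0.2933526 ] -80.85493
[[ 0.5763679  -0.19802114]
 [ 0.5962367  -0.32316992]
 [ 0.43224975 -0.34996063]
 [ 0.4121316  -0.22498839]] [ 0.5042465 -0.274035 ] [0.16643557 0.12671615 0.16616096 0.1265812 ]
9.301588
[[347, 21], [373, 20], [376, 56], [365, 59], [343, 31]] [[0.6244, -0.3138], [0.6303, -0.3431], [0.5935, -0.3557], [0.5882, -0.3436], [0.6134, -0.3114]] [ 0.60996594 -0.33351128]
```

The wrist view shows the blue tote's rim between (236,38) and (352,197), centred in its tape. That gives a centre of (0.504,-0.274) and a yaw of 9.3°. Going back to grip the tray.

Emit:
move_arm(rows=[[[-0.004,0.025,0],-1.4],[[-0.007,0.045,0],-2],[[-0.007,0.047,0],-2],[[-0.007,0.047,0],-2],[[-0.007,0.047,0],-2],[[-0.007,0.047,0],0],[[-0.007,0.047,-0.01],0],[[-0.005,0.04,-0.02],0],[[-0.003,0.025,-0.03],0],[[-0.001,0.009,-0.02],0],[[0,0,-0.02],0],[[0,0,-0.02],0]])

```text
time: 12.2
tool_pos: [0.3908, 0.1107, 0.1699]
tool_rot: [[1.0, 0.003, 0.001], [0.003, -1.0, 0.0], [0.001, -0.0, -1.0]]
wrist_force: [-0.4, 0.0, -0.1]
gripper_width: 0.352
```

Emit:
move_arm(rows=[[[0,0,0],0],[[0,0,0],0]])

```text
time: 12.4
tool_pos: [0.3913, 0.1097, 0.1707]
tool_rot: [[1.0, 0.0, -0.0], [0.0, -1.0, 0.0], [-0.0, -0.0, -1.0]]
wrist_force: [0.6, 0.3, 0.2]
gripper_width: 0.357
```

```bash
cat > m5.py <<'E'
from h import *
w=snap('wrist')
g=cv2.cvtColor(w['pixels'],cv2.COLOR_RGB2HSV)
p=[proj(w,X) for X in([.3907+.084,.11+.064,.04],[.3907+.084,.11-.064,.04],[.3907-.084,.11-.064,.04],[.3907-.084,.11+.064,.04],[.4407,.11,.105],[.3407,.11,.105],[.3907,.11,.105])]
im=w['pixels'].copy()
for q in p: cv2.drawMarker(im,tuple(int(round(v)) for v in q),(255,0,255),cv2.MARKER_CROSS,8,1)
cv2.imwrite('pics/w3.png',cv2.resize(im[:330,120:440],None,fx=1.8,fy=1.8,interpolation=cv2.INTER_CUBIC)[:,:,::-1]); print(np.round(p,1).tolist())
E
python3 m5.py
```

```text
[[199.0, 91.1], [365.8, 91.3], [353.0, 287.3], [211.3, 287.2], [282.3, 144.6], [282.1, 291.0], [282.2, 222.3]]
```

View pics/w3.png

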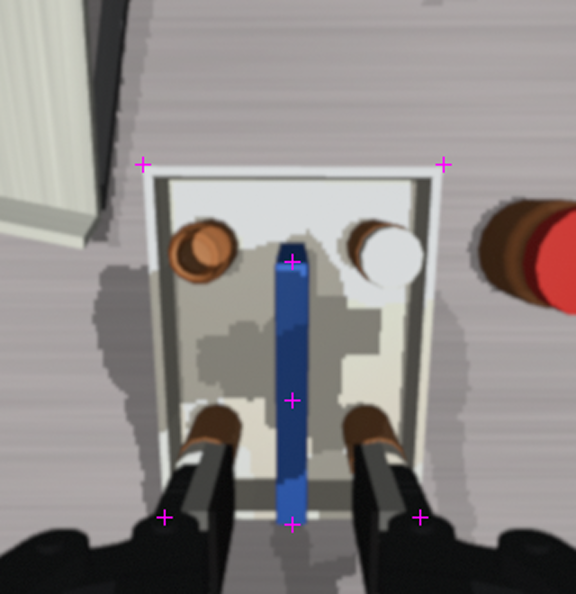

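Emit:
move_arm(rows=[[[0,0,-0.03],0],[[0,0,-0.03],0],[[0,0,-0.02],0],[[0,0,-0.011],0],[[0,0,-0.006],0],[[0,0,0],0]])

```text
time: 13.05
tool_pos: [0.3924, 0.1092, 0.0738]
tool_rot: [[1.0, -0.001, 0.001], [-0.001, -1.0, 0.0], [0.001, -0.0, -1.0]]
wrist_force: [0.1, 0.2, -0.4]
gripper_width: 0.352
```

Emit:
move_arm(rows=[[[0,0,0],0],[[0,0,0],0],[[0,0,0],0],[[0,0,0],0],[[0,0,0],0]], hand=0, grip_force=80)

```text
time: 13.55
tool_pos: [0.3932, 0.1097, 0.0744]
tool_rot: [[1.0, -0.001, 0.003], [-0.001, -1.0, 0.001], [0.003, -0.001, -1.0]]
wrist_force: [0.0, 3.5, 5.4]
gripper_width: 0.127
```

Emit:
move_arm(rows=[[[0,0,0.005],0],[[0,0,0.02],0],[[0,0,0.035],0],[[0,0,0.04],0],[[0,0,0.04],0],[[0.005,-0.015,0.02],0],[[0.007,-0.03,0],0.7],[[0.01,-0.04,0],1.5],[[0.012,-0.042,0],1.5],[[0.013,-0.044,0],1.5],[[0.014,-0.044,0],1.5],[[0.014,-0.044,0],1.5]])

```text
time: 14.75
tool_pos: [0.4648, -0.1512, 0.2315]
tool_rot: [[0.99, 0.142, -0.005], [0.142, -0.99, 0.001], [-0.005, -0.002, -1.0]]
wrist_force: [1.1, 0.4, -4.8]
gripper_width: 0.127
```

Emit:
move_arm(rows=[[[0.012,-0.04,0],0.9],[[0.012,-0.035,0],0],[[0.01,-0.025,0],0],[[0.004,-0.015,0],0],[[0.002,-0.005,0],0],[[0,0,-0.03],0],[[0,0,0],0],[[0,0,0],0]])

```text
time: 15.55
tool_pos: [0.5051, -0.2678, 0.202]
tool_rot: [[0.987, 0.158, -0.004], [0.158, -0.987, 0.003], [-0.004, -0.004, -1.0]]
wrist_force: [-0.5, -0.2, -4.1]
gripper_width: 0.126
```

```bash
python3 - <<'E'
from h import *
x=[bot.sense() for _ in range(4)]
for _ in range(3): s=snap('side'); x.append(bot.sense())
print(np.array([q['tool_pos'] for q in x]).round(4),np.degrees(np.arctan2(x[-1]['tool_rot'][1,0],x[-1]['tool_rot'][0,0])),x[-1]['time'])
w=snap('wrist');t=snap('top')
a=cv2.resize(s['pixels'][110:230,200:340],(420,360),interpolation=3)
b=cv2.resize(w['pixels'],(380,285))
cv2.imwrite('pics/p1.png',np.hstack([a,cv2.copyMakeBorder(b,0,75,0,0,0)])[:,:,::-1])
E
```

```text
[[ 0.5051 -0.2678  0.202 ]
 [ 0.5051 -0.2678  0.202 ]
 [ 0.5051 -0.2678  0.202 ]
 [ 0.5051 -0.2678  0.202 ]
 [ 0.5064 -0.2686  0.2034]
 [ 0.5071 -0.2691  0.2043]
 [ 0.5075 -0.2695  0.2048]] 9.096705665554543 15.7
```

View pics/p1.png

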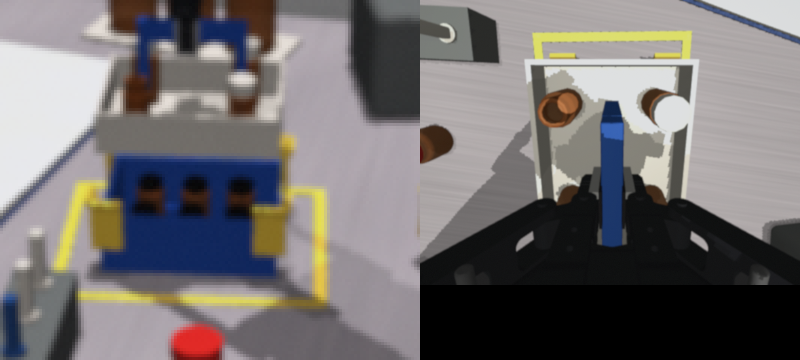

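```bash
python3 - <<'E'
from h import *
w=snap('wrist');x=bot.sense();print(x['time'],x['tool_pos'],np.degrees(np.arctan2(x['tool_rot'][1,0],x['tool_rot'][0,0])))
g=cv2.cvtColor(w['pixels'],cv2.COLOR_RGB2GRAY).astype(float)
L=[];R=[];U=[]
for r in range(100,200,8):
    row=cv2.GaussianBlur(g[r:r+1],(3,1),0)[0];d=np.diff(row)
    e=150+np.argmax(d[150:185]);f=375+np.argmin(d[375:418]);L.append((e+1,r));R.append((f+1,r))
for c in range(180,400,10):
    d=np.diff(g[:,c]);U.append((c,80+np.argmax(d[80:100])+1))
print(L,R,U)
z=x['tool_pos'][2]-.0744+.04
for n,p in(('L',L),('R',R),('U',U)):
    P=np.array([onz(w,q,z)[:2] for q in p],np.float32);v=cv2.fitLine(P,cv2.DIST_HUBER,0,1e-4,1e-4).ravel();print(n,v,np.degrees(np.arctan2(v[1],v[0])))
E
```

```text
15.85 [ 0.50751203 -0.26988565  0.20474415] 9.070766180391237
[(np.int64(183), 100), (np.int64(184), 108), (np.int64(184), 116), (np.int64(185), 124), (np.int64(185), 132), (np.int64(185), 140), (np.int64(182), 148), (np.int64(176), 156), (np.int64(175), 164), (np.int64(177), 172), (np.int64(163), 180), (np.int64(163), 188), (np.int64(164), 196)] [(np.int64(377), 100), (np.int64(382), 108), (np.int64(381), 116), (np.int64(380), 124), (np.int64(380), 132), (np.int64(379), 140), (np.int64(393), 148), (np.int64(405), 156), (np.int64(404), 164), (np.int64(403), 172), (np.int64(403), 180), (np.int64(390), 188), (np.int64(376), 196)] [(180, np.int64(87)), (190, np.int64(98)), (200, np.int64(98)), (210, np.int64(98)), (220, np.int64(98)), (230, np.int64(87)), (240, np.int64(98)), (250, np.int64(98)), (260, np.int64(98)), (270, np.int64(98)), (280, np.int64(98)), (290, np.int64(98)), (300, np.int64(98)), (310, np.int64(98)), (320, np.int64(98)), (330, np.int64(98)), (340, np.int64(98)), (350, np.int64(98)), (360, np.int64(98)), (370, np.int64(99)), (380, np.int64(87)), (390, np.int64(87))]
L [ 0.9809459  -0.1942813   0.54495937 -0.20726992] -11.202741
R [ 0.8189559   0.5738565   0.5715327  -0.31513298] 35.01959
U [ 0.15648028 -0.9876811   0.5832147  -0.26368314] -80.99734
```

```bash
python3 - <<'E'
from h import *
w=snap('wrist');x=bot.sense();z=x['tool_pos'][2]-.0744+.04
tr=x['tool_rot'];p=x['tool_pos']
for q in((157.5,87.5),(410,88.5),(163,188),(403.5,172),(285,87.5)):
    X=onz(w,q,z);print(X.round(4),(tr.T@(X-p)).round(4))
# predictions for tray centred at tool offset
for d in((.084,.064),(.084,-.064),(-.0,.064),(0,-.064)): print(proj(w,p+tr@np.array([d[0],-d[1],0])+np.array([0,0,z-p[2]])).round(1))
E
```

```text
[ 0.5773 -0.196   0.1701] [ 0.0807 -0.0619  0.0344]
[ 0.5967 -0.3199  0.1701] [0.0803 0.0634 0.0346]
[ 0.5265 -0.202   0.1701] [ 0.0296 -0.0641  0.0344]
[ 0.5554 -0.3274  0.1701] [0.0384 0.0643 0.0345]
[ 0.5873 -0.2585  0.1701] [0.0807 0.0013 0.0345]
[152.6  80.4]
[412.   80.7]
[168.1 239.5]
[396.2 239.7]
```

Emit:
move_arm(rows=[[[-0.001,-0.004,-0.01],0.2],[[0,0,-0.02],0],[[0,0,-0.012],0],[[0,0,-0.005],0],[[0,0,0],0],[[0,0,0],0]])

```text
time: 16.5
tool_pos: [0.5063, -0.2741, 0.1567]
tool_rot: [[0.987, 0.161, 0.001], [0.161, -0.987, -0.0], [0.001, 0.001, -1.0]]
wrist_force: [0.3, -1.0, -4.8]
gripper_width: 0.125
```

```bash
python3 - <<'E'
from h import *
s=snap('side');w=snap('wrist')
x=bot.sense();print(x['time'],x['tool_pos'],x['wrist_force'],x['tool_rot'].round(4).tolist())
a=cv2.resize(s['pixels'][130:220,215:315],(400,360),interpolation=3)
b=cv2.resize(w['pixels'][20:200,130:430],(400,240),interpolation=3)
cv2.imwrite('pics/p2.png',np.hstack([a,cv2.copyMakeBorder(b,0,120,0,0,0)])[:,:,::-1])
E
```

```text
16.6 [ 0.50663855 -0.27430044  0.15740969] [-0.10573948 -0.0438342  -4.32856101] [[0.987, 0.1607, 0.0017], [0.1607, -0.987, -0.0011], [0.0015, 0.0013, -1.0]]
```

View pics/p2.png

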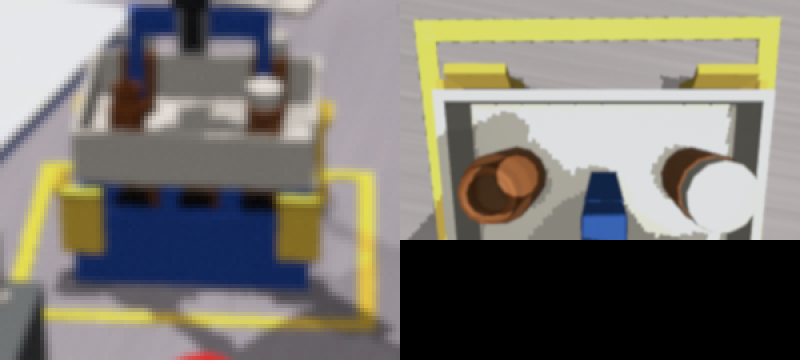

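The tray sits centred just above the brackets (side crop: brackets at (85,220) and (300,225), tray lower edge between them). Lowering slowly.

Emit:
move_arm(rows=[[[0,0,-0.003],0],[[0,0,-0.003],0],[[0,0,-0.003],0],[[0,0,-0.002],0],[[0,0,0],0]])

```text
time: 17.1
tool_pos: [0.5058, -0.2737, 0.145]
tool_rot: [[0.987, 0.161, -0.0], [0.161, -0.987, 0.0], [-0.0, -0.0, -1.0]]
wrist_force: [-0.7, 0.8, -5.3]
gripper_width: 0.124
```

Emit:
move_arm(rows=[[[0,0,-0.003],0],[[0,0,-0.002],0],[[0,0,-0.002],0],[[0,0,0],0],[[0,0,0],0]])

```text
time: 17.6
tool_pos: [0.5058, -0.2738, 0.1384]
tool_rot: [[0.987, 0.161, -0.0], [0.161, -0.987, 0.0], [-0.0, -0.0, -1.0]]
wrist_force: [-0.0, 0.0, -4.2]
gripper_width: 0.129
```

Emit:
move_arm(rows=[[[0,0,-0.0015],0],[[0,0,-0.0015],0],[[0,0,-0.0015],0],[[0,0,0],0],[[0,0,0],0]])

```text
time: 18.1
tool_pos: [0.5058, -0.2738, 0.1345]
tool_rot: [[0.987, 0.161, -0.0], [0.161, -0.987, 0.0], [-0.0, -0.0, -1.0]]
wrist_force: [-2.1, 1.1, 0.8]
gripper_width: 0.125
```

Force went from -4.5 to +0.8 N, so the tray is resting on the rim. Releasing to a narrow opening, then rising.

Emit:
move_arm(rows=[[[0,0,0],0],[[0,0,0],0],[[0,0,0],0],[[0,0,0],0]], hand=0.035, grip_force=20)

```text
time: 18.5
tool_pos: [0.5063, -0.2741, 0.1343]
tool_rot: [[0.987, 0.161, 0.001], [0.161, -0.987, -0.001], [0.001, 0.001, -1.0]]
wrist_force: [-1.2, 0.4, 0.4]
gripper_width: 0.409
```

Emit:
move_arm(rows=[[[0,0,0.01],0],[[0,0,0.025],0],[[0,0,0.04],0],[[0,0,0.04],0],[[0,0.02,0.03],0],[[0,0.035,0.01],0],[[0,0.04,0],-1],[[0,0.04,0],-2],[[0,0.035,0],0],[[0,0.01,0],0],[[0,0,0],0],[[0,0,0],0]])

```text
time: 19.7
tool_pos: [0.5062, -0.0947, 0.2894]
tool_rot: [[0.994, 0.109, 0.001], [0.109, -0.994, -0.001], [0.001, 0.001, -1.0]]
wrist_force: [0.2, 0.1, 0.1]
gripper_width: 0.408
```

```bash
python3 - <<'E'
from h import *
s=snap('side');w=snap('wrist','w5');t=snap('top','t5')
x=bot.sense();print(x['time'],x['tool_pos'],x['wrist_force'],np.degrees(np.arctan2(x['tool_rot'][1,0],x['tool_rot'][0,0])))
a=cv2.resize(s['pixels'][120:240,195:315],(390,390),interpolation=3)
b=cv2.resize(w['pixels'],(400,300),interpolation=3)
cv2.imwrite('pics/p3.png',np.hstack([a,cv2.copyMakeBorder(b,0,90,0,0,0)])[:,:,::-1])
E
```

```text
19.85 [ 0.50598846 -0.09516098  0.28898202] [ 0.4134433  -0.50571865 -0.61350948] 6.149850510392081
```

View pics/p3.png

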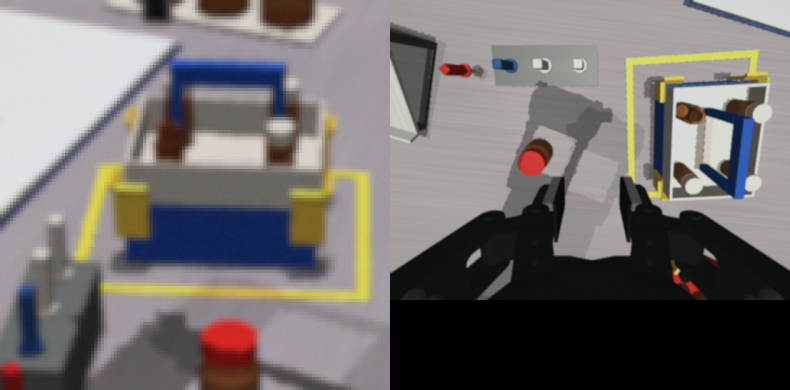

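The tray is seated inside all four brackets and level (side crop, brackets at (133,210) and (307,218); the wrist crop agrees). I've passed the picture budget, so I'll work mainly from numbers now. Next is a close measurement of the blue swab.

Emit:
move_arm(rows=[[[0,0.035,0],0],[[0,0.045,-0.02],0],[[0,0.035,-0.015],0],[[0,0.01,-0.005],0],[[0,0,0],0],[[0,0,0],0]])

```text
time: 20.45
tool_pos: [0.5065, 0.0299, 0.2494]
tool_rot: [[0.994, 0.108, 0.001], [0.108, -0.994, -0.001], [0.001, 0.001, -1.0]]
wrist_force: [0.4, 0.0, 1.2]
gripper_width: 0.413
```

```bash
python3 - <<'E'
from h import *
w=snap('wrist','w6');t=snap('top');s=snap('side')
x=bot.sense();print(x['time'],x['tool_pos'],-w['R'].T@w['t'])
g=cv2.cvtColor(w['pixels'],cv2.COLOR_RGB2HSV)
P=proj(w,[.578,.031,.119]);print('expected grip top px',P)
m=cv2.inRange(g,(105,120,40),(130,255,255))
for q in cv2.findContours(m,0,1)[0]:
    if cv2.contourArea(q)>30: print(cv2.contourArea(q),cv2.boundingRect(q),cv2.minAreaRect(q))
x0,y0=int(P[0])-30,int(P[1])-30
print(cv2.resize(g[max(y0,0):y0+60,x0:x0+60,2],(30,30),interpolation=cv2.INTER_AREA)[::2])
# block mask yaw
gm=cv2.inRange(g,(0,0,60),(180,45,130))
a=cv2.resize(w['pixels'][max(y0-20,0):y0+80,x0-40:x0+100],None,fx=4,fy=4,interpolation=3);cv2.imwrite('pics/sw.png',a[:,:,::-1]);print(x0-40,max(y0-20,0))
E
```

```text
20.6 [0.50668559 0.02972943 0.24984053] [0.57623155 0.037607   0.39164228]
expected grip top px [290.89240783 107.99619054]
30.5 (535, 133, 25, 4) ((547.0713500976562, 135.3199005126953), (2.728832721710205, 24.169662475585938), 85.03025817871094)
3554.5 (474, 133, 46, 139) ((497.5827331542969, 202.66506958007812), (34.3338508605957, 137.9281463623047), 6.282491683959961)
298.0 (280, 95, 20, 21) ((289.5, 105.0), (20.0, 19.0), 90.0)
[[164 156 154 154 154 154 154 153 152 151 151 151 151 151 151 151 151 150
  150 149 150 149 149 148 148 148 147 147 147 147]
 [155 145 154 154 154 154 154 154 152 152 152 151 151 151 152 151 151 150
  150 150 149 149 148 149 149 148 147 147 147 147]
 [165 148 154 155 154 154 153 153 152 152 152 152 152 151 151 151 151 151
  150 150 149 149 149 149 149 149 148 147 147 147]
 [164 146 154 155 155 154 154 153 153 153 153 152 152 152 152 151 152 151
  150 150 149 150 149 149 149 149 148 148 148 148]
 [146 138 154 155 154 154 154 154 153 152 152 153 150 143 148 150 150 147
  149 150 150 150 150 150 149 149 148 148 148 147]
 [146 139 156 156 156 156 156 156 156 1
[... 518 characters left out ...]
 134 133 133 134
  130 136 153 156 155 155 155 154 154 155 155 154]
 [171 160 154 155 154 154 153 154 154 153 153 153 151 150 148 147 143 146
  151 151 151 150 149 149 149 148 148 149 148 148]
 [163 143 152 154 154 154 154 153 153 152 152 153 152 151 151 151 151 151
  151 151 150 149 149 148 148 148 148 148 147 148]
 [167 137 150 155 154 154 153 153 153 153 152 151 151 151 151 151 151 151
  151 150 149 148 148 148 148 149 149 148 147 147]
 [167 138 151 154 153 153 153 153 152 152 152 151 151 151 151 151 151 151
  149 149 149 149 149 148 148 148 148 147 147 146]
 [118 127 150 153 152 153 152 152 151 152 151 151 151 151 151 151 150 149
  148 149 148 148 149 149 148 147 147 146 147 147]]
220 57
```

View pics/sw.png

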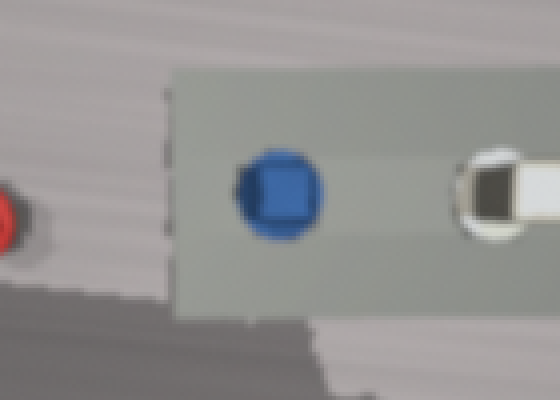

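```bash
python3 - <<'E'
from h import *
w=snap('wrist');x=bot.sense();X=onz(w,(290.6,104.6),.119);print(X,x['tool_pos'],X-x['tool_pos'])
s=snap('side');g=cv2.cvtColor(s['pixels'],cv2.COLOR_RGB2HSV)
p=proj(s,[X[0],X[1],.119]);print(p,proj(s,[X[0],X[1],.069]))
m=cv2.inRange(g,(105,120,40),(130,255,255))[180:240,190:225];c=max(cv2.findContours(m,0,1)[0],key=cv2.contourArea);print(np.array(cv2.boundingRect(c))+[190,180,0,0])
E
```

```text
[0.58081807 0.03129683 0.119     ] [0.5065892  0.02985377 0.24974877] [ 0.07422887  0.00144307 -0.13074877]
[201.3840914  208.23964907] [202.9487019  225.36888833]
[201 208   7  21]
```

```bash
python3 - <<'E'
from h import *
w=snap('wrist');t=snap('top');s=snap('side')
a=onz(w,(290.6,73.6),.065);b=onz(w,(290.6,136.1),.065);print('block edges',a,b,(a+b)/2, np.linalg.norm(a-b)); print('collar',onz(w,(220+281/4-.4,57+195/4-.4),.069))
print('top',onz(t,(140+500/4-.4,115+128/4-.4),.119))
g=cv2.cvtColor(s['pixels'],cv2.COLOR_RGB2HSV);m=cv2.inRange(g,(105,120,40),(130,255,255))
for r in range(206,234,2):print(r,(np.where(m[r,190:225])[0]+190).tolist())
E
```

```text
block edges [0.60816423 0.03359734 0.065     ] [0.55281421 0.02722647 0.065     ] [0.58048922 0.0304119  0.065     ] 0.055715458233620015
collar [0.58058267 0.03120934 0.069     ]
top [0.57969883 0.03087786 0.119     ]
206 []
208 [202, 203]
210 [201, 202, 203, 204]
212 [201, 202, 203, 204]
214 [202, 203, 204]
216 [202, 203, 204]
218 [202, 203, 204, 205]
220 [202, 203, 204, 205]
222 [202, 203, 204, 205]
224 [202, 203, 204, 205, 206]
226 [201, 202, 203, 204, 205, 206, 207]
228 [202, 203, 204, 205, 206]
230 []
232 []
```

The swab position agrees between the wrist view, the top view and the block edges: (0.5805, 0.031). The square grip is aligned with the tool. Grasping it.

Emit:
move_arm(rows=[[[0.03,0.001,-0.02],0],[[0.03,0,-0.03],0],[[0.014,0.0005,-0.03],0],[[0,0,-0.03],0],[[0,0,-0.03],0],[[0,0,-0.015],0],[[0,0,-0.008],0],[[0,0,0],0],[[0,0,0],0]])

```text
time: 21.75
tool_pos: [0.5811, 0.0326, 0.0873]
tool_rot: [[0.994, 0.109, 0.003], [0.109, -0.994, -0.0], [0.003, 0.0, -1.0]]
wrist_force: [-0.7, -1.3, 0.8]
gripper_width: 0.409
```

```bash
python3 - <<'E'
from h import *
w=snap('wrist')
x=bot.sense();print(x['time'],x['tool_pos'],x['wrist_force'],x['gripper_width'])
E
```

```text
21.8 [0.58139974 0.0326487  0.08771245] [-0.17797048  0.60158991  0.78453883] 0.4075829920042345
```

Emit:
move_arm(rows=[[[0,0,0],0],[[0,0,0],0],[[0,0,0],0],[[0,0,0],0],[[0,0,0],0]], hand=0, grip_force=40)

```text
time: 22.3
tool_pos: [0.5808, 0.0327, 0.0872]
tool_rot: [[0.994, 0.109, 0.002], [0.109, -0.994, -0.0], [0.002, 0.0, -1.0]]
wrist_force: [-1.0, 1.0, 4.8]
gripper_width: 0.135
```

Emit:
move_arm(rows=[[[0,0,0.015],0],[[0,0,0.035],0],[[0,0,0.048],0],[[0,0,0.048],0],[[0,0,0.045],0],[[-0.01,-0.03,0.02],1],[[-0.015,-0.045,0],2],[[-0.017,-0.046,0],0],[[-0.017,-0.046,0],0],[[-0.017,-0.046,0],0],[[-0.014,-0.036,0],0],[[-0.004,-0.01,0],0]])

```text
time: 23.5
tool_pos: [0.484, -0.2294, 0.2974]
tool_rot: [[0.988, 0.157, -0.001], [0.157, -0.988, -0.001], [-0.001, 0.001, -1.0]]
wrist_force: [0.2, 0.6, 0.3]
gripper_width: 0.129
```

Emit:
move_arm(rows=[[[0,0,0],0],[[0,0,0],0],[[0,0,0],0]])

```text
time: 23.8
tool_pos: [0.4864, -0.2248, 0.297]
tool_rot: [[0.987, 0.162, 0.0], [0.162, -0.987, 0.001], [0.0, -0.001, -1.0]]
wrist_force: [-0.1, -0.8, 0.7]
gripper_width: 0.131
```

```bash
python3 - <<'E'
from h import *
w=snap('wrist','w7');x=bot.sense();print(x['time'],x['tool_pos'],-w['R'].T@w['t'],x['gripper_width'])
P=proj(w,[.545,-.2268,.124]);print(P)
im=w['pixels'].copy()
x0,y0=int(P[0])-60,max(int(P[1])-60,0)
c=cv2.resize(im[y0:y0+160,x0:x0+160],None,fx=3.5,fy=3.5,interpolation=3);cv2.drawMarker(c,tuple(int((P[i]-(x0,y0)[i])*3.5) for i in(0,1)),(255,0,255),0,10,1)
cv2.imwrite('pics/v.png',c[:,:,::-1]);print(x0,y0)
E
```

```text
23.85 [ 0.48640235 -0.22478712  0.29690557] [ 0.55568914 -0.21364238  0.43919741] 0.12893012243650373
[295.25137994 123.7644727 ]
235 63
```

View pics/v.png

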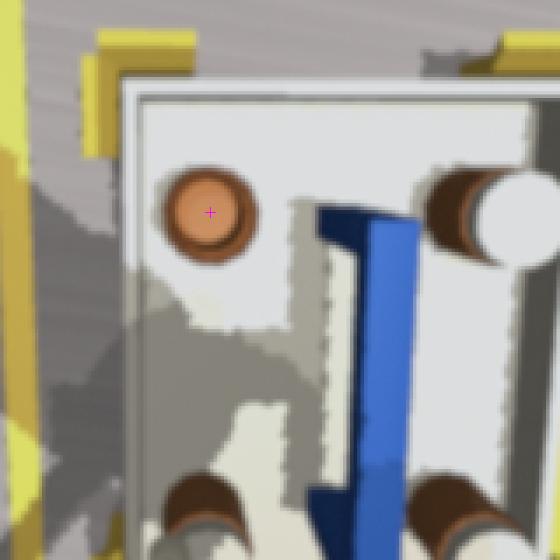

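The vial mouth prediction (marker at (210,212) in the crop) falls inside the open vial, centred to about 1 mm. Moving over it and descending.

Emit:
move_arm(rows=[[[0.02,-0.001,0],0],[[0.025,-0.001,-0.01],0],[[0.013,-0.001,-0.03],0],[[0,0,-0.03],0],[[0,0,-0.015],0],[[0,0,-0.005],0],[[0,0,0],0],[[0,0,0],0],[[0,0,0],0]])

```text
time: 24.75
tool_pos: [0.5449, -0.2298, 0.2089]
tool_rot: [[0.987, 0.161, 0.003], [0.161, -0.987, -0.002], [0.003, 0.002, -1.0]]
wrist_force: [-0.1, -0.4, 0.3]
gripper_width: 0.132
```

```bash
python3 - <<'E'
from h import *
w=snap('wrist');s=snap('side');x=bot.sense();print(x['time'],x['tool_pos'],x['wrist_force'])
b=w['pixels'][60:260,180:400];a=s['pixels'][110:210,215:325]
cv2.imwrite('pics/v2.png',np.hstack([cv2.resize(b,(396,360),interpolation=3),cv2.resize(a,(396,360),interpolation=3)])[:,:,::-1])
E
```

```text
24.85 [ 0.54458998 -0.22980122  0.20851531] [ 0.10486117  0.47603479 -0.27609825]
```

View pics/v2.png

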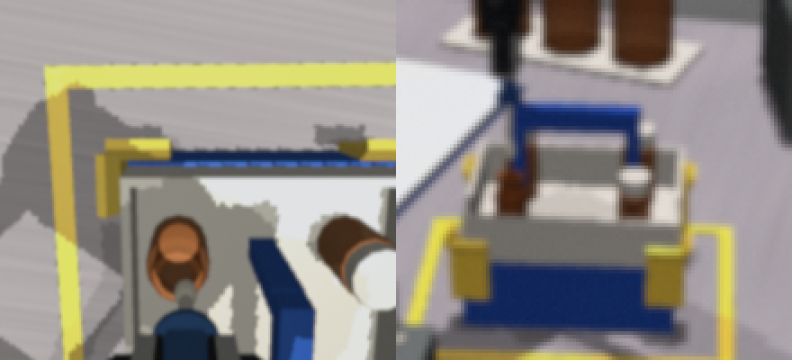

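```bash
python3 - <<'E'
from h import *
w=snap('wrist');x=bot.sense();p=x['tool_pos'];print(x['time'],p)
f=lambda X:((proj(w,X)-[180,60])*1.8).round(1)
print('tip proj',f(p-[0,0,.072]),'head top',f(p-[0,0,.064]))
for X in([.5449,-.2268,.124],[.5443,-.2276,.124],[.5443,-.2298,.124]):print(X,f(X),[f(np.array(X)+d).tolist() for d in([.0105,0,0],[-.0105,0,0],[0,.0105,0],[0,-.0105,0])])
b=w['pixels'][130:250,240:330]
cv2.imwrite('pics/v3.png',cv2.resize(b,None,fx=5,fy=5,interpolation=3)[:,:,::-1])
g=lambda X:((proj(w,X)-[240,130])*5).round(0);print(g([.5443,-.2276,.124]),g(p-[0,0,.072]))
E
```

```text
24.9 [ 0.54441368 -0.22975103  0.20822889]
tip proj [183.7 285.9] head top [183.7 292.9]
[0.5449, -0.2268, 0.124] [176.4 273.9] [[180.7, 248.2], [172.2, 299.0], [149.8, 269.7], [202.9, 278.0]]
[0.5443, -0.2276, 0.124] [178.2 275.7] [[182.5, 250.0], [174.0, 300.7], [151.6, 271.5], [204.7, 279.8]]
[0.5443, -0.2298, 0.124] [183.7 276.5] [[188.1, 250.9], [179.5, 301.6], [157.2, 272.4], [210.2, 280.6]]
[195. 416.] [210. 444.]
```

View pics/v3.png

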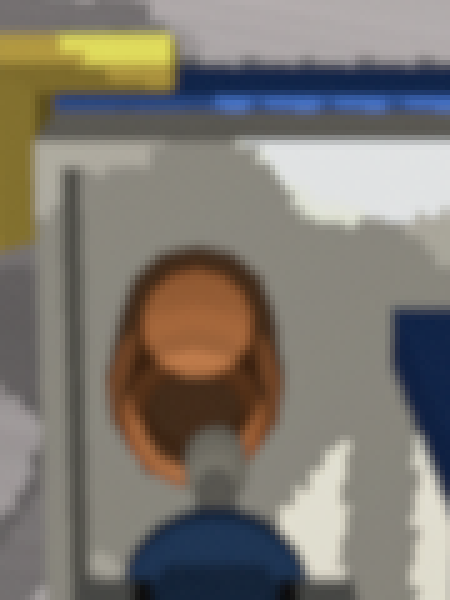

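The neck ring centre is at (197,416) and the swab head at (215,450) in the crop. The tip is about 2.3 mm too far in -y, so I'll correct that and insert.

Emit:
move_arm(rows=[[[0,0.0024,0],0],[[0,0,-0.006],0],[[0,0,-0.008],0],[[0,0,-0.006],0],[[0,0,0],0]])

```text
time: 25.4
tool_pos: [0.5427, -0.2263, 0.1849]
tool_rot: [[0.987, 0.161, -0.003], [0.161, -0.987, 0.002], [-0.003, -0.002, -1.0]]
wrist_force: [1.0, -0.5, -0.5]
gripper_width: 0.137
```

Emit:
move_arm(rows=[[[0,0,-0.008],0],[[0,0,-0.008],0],[[0,0,-0.008],0],[[0,0,-0.006],0],[[0,0,-0.004],0],[[0,0,0],0]])

```text
time: 26.0
tool_pos: [0.5433, -0.2266, 0.152]
tool_rot: [[0.987, 0.161, -0.001], [0.161, -0.987, 0.001], [-0.001, -0.001, -1.0]]
wrist_force: [-0.3, 0.1, 0.1]
gripper_width: 0.13
```

Emit:
move_arm(rows=[[[0,0,-0.002],0],[[0,0,-0.002],0],[[0,0,-0.001],0],[[0,0,0],0]])

```text
time: 26.4
tool_pos: [0.5438, -0.2269, 0.1479]
tool_rot: [[0.987, 0.161, -0.0], [0.161, -0.987, 0.0], [-0.0, -0.0, -1.0]]
wrist_force: [0.2, -0.4, -0.4]
gripper_width: 0.128
```

Emit:
move_arm(rows=[[[0,0,-0.001],0],[[0,0,-0.001],0],[[0,0,0],0],[[0,0,0],0]])

```text
time: 26.8
tool_pos: [0.544, -0.227, 0.1462]
tool_rot: [[0.987, 0.161, 0.0], [0.161, -0.987, -0.0], [0.0, 0.0, -1.0]]
wrist_force: [-0.3, 0.4, 0.5]
gripper_width: 0.13
```

Emit:
move_arm(rows=[[[0,0,-0.001],0],[[0,0,-0.001],0],[[0,0,0],0],[[0,0,0],0]])

```text
time: 27.2
tool_pos: [0.5442, -0.227, 0.146]
tool_rot: [[0.987, 0.161, 0.0], [0.161, -0.987, -0.0], [0.0, 0.0, -1.0]]
wrist_force: [-2.8, 2.1, 9.3]
gripper_width: 0.132
```

Contact of 9 N at the expected height: the collar is on the mouth. Releasing and retreating straight up.

Emit:
move_arm(rows=[[[0,0,0.001],0],[[0,0,0],0],[[0,0,0],0],[[0,0,0],0]], hand=0.026, grip_force=20)

```text
time: 27.6
tool_pos: [0.5436, -0.2268, 0.1444]
tool_rot: [[0.987, 0.161, -0.001], [0.161, -0.987, 0.0], [-0.001, -0.0, -1.0]]
wrist_force: [0.5, -0.4, -0.5]
gripper_width: 0.302
```

Emit:
move_arm(rows=[[[0,0,0.01],0],[[0,0,0.025],0],[[0,0,0.04],0],[[0,0,0.045],0],[[-0.02,0,0.03],0],[[-0.03,0,0],0],[[-0.03,0,0],0],[[-0.01,0,0],0],[[0,0,0],0],[[0,0,0],0]])

```text
time: 28.6
tool_pos: [0.4547, -0.2271, 0.2953]
tool_rot: [[0.987, 0.16, 0.002], [0.16, -0.987, -0.0], [0.001, 0.001, -1.0]]
wrist_force: [0.2, -0.8, 0.1]
gripper_width: 0.303
```

```bash
python3 - <<'E'
from h import *
w=snap('wrist');s=snap('side');x=bot.sense();print(x['time'],x['tool_pos'],x['wrist_force'])
a=s['pixels'][110:240,190:330]
cv2.imwrite('pics/f.png',np.hstack([cv2.resize(w['pixels'],(400,300),interpolation=3),cv2.resize(a,(323,300),interpolation=3)])[:,:,::-1])
print((proj(s,[.5443,-.2276,.124])-[190,110])*300/130,(proj(s,[.5443,-.2276,.178])-[190,110])*300/130)
E
```

```text
28.7 [ 0.45492525 -0.22702448  0.29497368] [ 0.41079348 -0.21849162 -0.00693576]
[127.76823452 110.64296562] [126.58082968  69.91780521]
```

View pics/f.png

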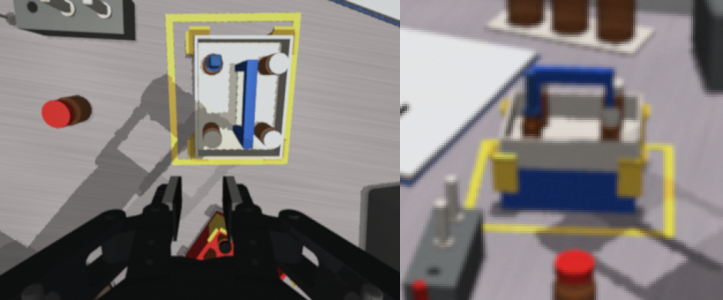

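The swab stands upright in the open vial (wrist crop (213,60)). The tray is inside the brackets, the tote is inside the tape, and the jar and white swabs look untouched. Handing in.

```bash
python3 -c "
from bench import bot
print(bot.finish_job())"
```

```text
the job is handed in; nothing more can be done
None
```

I put the tray on the blue tote, pushed the blue swab into its open vial, and handed the job in at 28.7 s of the 69 s allowed. `finish_job` reports no verdict, so I don't know how it was judged.

**What I did**
- **Tray:** I lifted it off the stand by the blue handle. It stayed pitched about 30° in the grip and the tool can only point down. So I set it on the open table to level it, let go, and regripped it. I then lowered it between the four brackets.
- **Swab:** I took the blue-gripped swab from the +y hole of the stand. The tip was about 2 mm off, so I corrected that before pushing it in until the collar met the vial's mouth.

**What the last checks showed**
- **Tray seating:** it met the rim at the height worked out from its pose flat on the table. The load came off the wrist as it touched. The side and wrist pictures show it level and inside all four brackets.
- **Tote:** it still stands inside the tape.
- **Swab seating:** a 9 N contact came at the height where the collar should rest. The wrist picture shows the swab upright in the open vial. In the side picture its grip merges with the handle post, so that view did not confirm it separately.
- **White swabs and jar:** they stand as before.

**What disagreed or fell short**
- The wrist camera measured the tray and tote about 1% small, which made no practical difference.
- The side and wrist views differed by 1–2 pixels on the swab and handle.
- I tried to level the tray in the air with a light grip and an abrupt stop, and it hardly moved.
- I viewed about 20 pictures, well over the budget of 10.

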